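# Take the tall tape roll off its post for a customer's order

## Task

A customer's order is being made up in the empty cardboard tray on the shop counter. Slide the taller of the two grafting-tape rolls straight up off its post on the wooden roll stand and set it down inside the tray, standing flat on its end; lower it in and let go, do not drop it. Leave the shorter roll on its post.

Things in the scene. Friction and masses are not known exactly. Their poses are not given: they have to be found in the camera images.
- tall_roll_center (a point): Centre (on the axis, half-way up) of the TALL white tape roll, the one to move: loose rigid ring, outer diameter 54 mm, hole 26 mm, 48 mm high, about 80 g; z axis up along its axis. It sits round either post of the stand, underside 22 mm and centre 46 mm above the counter; 4 mm play round the post, which ends 10 mm above the roll's top: it is free after rising 58 mm.
- short_roll_center (a point): Centre (on the axis, half-way up) of the SHORT roll on the stand's other post, to be left there: same white tape, outer diameter 54 mm, hole 26 mm, but only 24 mm high, underside 22 mm above the counter; the post sticks out 34 mm above it. z axis up.
- stand: Fixed wooden roll stand, origin at the centre of its underside on the counter. Base 80 mm (its x) by 210 mm (its y), 12 mm thick. Two upright steel posts, 18 mm diameter, 65 mm to either side of the origin along its y, tops 80 mm above the counter; each rises from a wooden collar (38 mm diameter, top 22 mm above the counter) on which a roll rests.
- tray: Fixed, empty, shallow, open cardboard tray where the tall roll must go. Origin at the centre of its underside, on the counter; outside 190 mm (its x) by 170 mm (its y), walls 5 mm thick with rims 29 mm above the counter, inner floor 5 mm above the counter. With the tall roll standing in it, the roll's centre is 29 mm above the counter.

How it is judged:
By the outcome, as a careful person would: the job done as asked, in the order asked, and still so for the second after the job is handed in, with the robot touching nothing.
It also fails if it takes over 42 s, if anything falls off the work surface, if the arm or the gripper's body presses on something with over 40 N, if the wrist force passes 120 N, or if a joint passes its speed limit or range.

## Robot

A 6-joint arm with a two-finger parallel gripper is mounted at the origin on the work surface. World frame = base frame: x ahead of the robot, y to its left, z up, the work surface at z = 0. Lengths are in m, angles in rad, forces in N, time in s.
With the tool pointing down it reaches from about 0.25 to 0.725 m from the base axis. Payload 4 kg.
Tool frame: the origin (TCP) lies on the front face of the gripper's body, between the roots of the fingers; the fingertips stand 73 mm ahead of it and the grasp point (between the pads) lies 54 mm ahead of it; z points along the fingers, y is the line along which they close (so a half turn about z gives the same grasp; the last joint's range is limited). The gripper opens to 85 mm and grips with 20 to 120 N. Pads are 22 mm wide; open, the fingers measure 114 mm over their backs; the gripper's body (76 mm by 85 mm) begins 54 mm behind the grasp point. The pads swing forward as they close: fully open they stand 13 mm farther back than shut.
Start: joints at [1.304, 0.241, 0.005, 1.335, 0, 1.571], TCP at [0.132, 0.482, 0.304] pointing down, gripper open.
Joint ranges: [-2.72, 2.72], [-1.05, 1.87], [-1.09, 1.28], [-1.99, 2.15], [-1.42, 1.44], [-3.14, 3.14]. Speed limits (rad/s): [2.79, 2.79, 3.14, 3.14, 3.14, 3.14].

## Interface

Orientations are given as a unit quaternion [x, y, z, w].
In Python, from workcell import bot gives the robot as it stands. The module is installed in compiled form; this text tells all that it offers.
- The arm moves only by the tool step_arm, never from a script. Its argument "rows" is a list of rows, each a list of 2 entries, a list of its own where there are three numbers: the shift along the tool's x, y, z in mm, then the turn about the tool's z in degrees. A call has 1 to 12 rows; each row is the pose to reach, as a shift and turn from the pose commanded when the call began, along the tool's axes at that moment; what a row does not reach only later rows make up. A row lasts 1/8 s, in which the tool goes at most 62.5 mm and 10.7 degrees, less where a joint would pass 70% of its speed; a pose out of reach is approached as far as the arm can. A call with a gripper value outside its range is refused whole. "claw" is the gripper's target within -1 to 1 (shut at 1, half-way at 0, fully open at -1), set as the call begins (left out, the last holds). The fingers move at their own pace and stop on an object; the grip force is fixed at half the most. Time passes only in rows, so rows that repeat a pose let the fingers close. It gives the time, the measured TCP pose, the force, the opening and the grip force at its end, in the units of the state.
- bot.get_obs(): the state, without advancing time (a new reading comes with each control period).
- bot.camera(name): name is "scene" or "top" or "wrist"; returns (picture, depth): 384x512x3 uint8, red, green, blue; 384x512 float32, m along the optical axis (not along the pixel's ray), 0 where there is no reading.
- bot.camera_params(name): a dict with "fx", "fy", "cx", "cy" (pixels), "pose" (4x4, takes a point from camera to world coordinates). Camera axes: x right, y up, looking along -z (the intrinsics and any distortion apply to the point x, -y, -z); pixel columns grow to the right and rows downward; lengths in m; the calibration is good to about 2 mm. The wrist camera is an equidistant fisheye: a pixel r from the principal point sees the ray r / f radians off the axis. A picture is of the moment at which its call begins: read the wrist's pose just before it. camera_params takes no time and is no camera call; for the wrist camera it gives the pose at the moment of the call.
- bot.job_done(): hands the job in; it is judged then, once.
Trained networks look in the newest picture that a camera, given by its name, has taken for a name from the list of things; names that differ only in an ending like _2 or _b are one class to them, and where a whole thing is asked for, a point or a joint stands for the part that bears it (a point fixed in the world has none). Each returns a list of dicts, best first, with "score" (0 to 1); they miss things now and then, are a little off and sometimes report something else, mostly with a low value. They report only what shows in the picture. A call takes as long as a camera call.
- bot.trace(target, camera): "pixels" (384x512 bool, what is visible of it) and "uv" ([column, row] in pixels, amid what is visible of it).
The state is a dict: "clock": time; "joint_pos": joint angles; "joint_vel": joint speeds; "tau": joint torques, N m; "eef_pos": TCP position; "tool_rot": TCP orientation; "ft_force": force on the tool from outside, world axes, zero at the start; "ft_torque": the same for the moment, N m; "grip_width": finger opening in m; "grasp_force": force on a finger pad.
Only numpy, scipy, OpenCV 4.12 (cv2) and the standard library are available. Lean on these libraries where they do the work, as an engineer would, in place of code of your own. Each camera call takes 0.05 s, during which the arm holds its last target. There are 200 camera calls.

## Working session

There is one attempt and no reset: what is moved stays moved. The work goes in short steps, Python scripts to look and compute and a tool call to move; the robot and the scene stay as the last step left them, time stands still between calls to the robot, and variables do not carry over. Pictures are saved under pics/ and viewed, at most 10 in all, crops included, and the job is handed in when it is done.

Besides the shell and the picture viewer there is one more tool, called after ">>>" as name(argument=value, ...) on one line, values as JSON. step_arm: Moves the arm, as the interface text tells. Its arguments: {"type":"object","properties":{"rows":{"type":"array"},"claw":{"type":"number"}},"required":["rows"]}

```bash
mkdir -p pics
cat > h.py <<'E'
import numpy as np, cv2
from workcell import bot
def cloud(name,depth,p=None):
    p=p or bot.camera_params(name)
    v,u=np.mgrid[0:384,0:512].astype(float)
    X=np.stack([(u-p['cx'])/p['fx']*depth,-(v-p['cy'])/p['fy']*depth,-depth],-1)
    T=np.array(p['pose']); return X@T[:3,:3].T+T[:3,3]
E
python3 - <<'E'
from h import *
o=bot.get_obs();print(o['clock'],o['eef_pos'],o['tool_rot'],o['grip_width'])
ims=[]
for c in ['top','scene']:
    im,d=bot.camera(c);P=cloud(c,d);ims.append(im)
    np.savez(f'{c}.npz',im=im,P=P,d=d)
    p=bot.camera_params(c);print(c,p)
    for t in ['tall_roll_center','short_roll_center','stand','tray']:
        for r in bot.trace(t,c)[:3]:
            m=r['pixels']&(d>0);q=P[m]
            print(c,t,round(r['score'],2),np.round(r['uv']),m.sum(),np.round(np.median(q,0),3) if len(q) else'', np.round(np.percentile(q,[2,98],axis=0),3).tolist() if len(q) else '')
    cv2.imwrite(f'pics/{c}1.png',im[...,::-1])
E
```

```text
0.0 [0.13169565 0.48184285 0.30301041] [ 1.32998624e-01  9.91115665e-01 -1.04189391e-03 -1.40745498e-04] 0.08531994853267325
top {'fx': 429.3432462763329, 'fy': 429.3432462763329, 'cx': 253.06798029516824, 'cy': 187.89477719840855, 'pose': array([[-0.00648898,  0.98375583, -0.17939443,  0.32773364],
       [-0.99996991, -0.00562112,  0.00534558,  0.01342815],
       [ 0.00425035,  0.17942372,  0.98376271,  1.12496012],
       [ 0.        ,  0.        ,  0.        ,  1.        ]])}
top tall_roll_center 0.7 [216. 174.] 383 [0.558 0.105 0.07 ] [[0.537, 0.083, 0.012], [0.589, 0.131, 0.075]]
top short_roll_center 0.54 [161. 179.] 240 [0.558 0.237 0.047] [[0.537, 0.213, 0.038], [0.584, 0.263, 0.052]]
top stand 0.94 [192. 177.] 1748 [0.555 0.177 0.013] [[0.523, 0.071, 0.009], [0.602, 0.274, 0.081]]
top tray 0.83 [344. 166.] 4701 [ 0.584 -0.238  0.007] [[0.487, -0.32, 0.002], [0.676, -0.15, 0.032]]
scene {'fx': 472.78320428075455, 'fy': 472.78320428075455, 'cx': 241.14546342593673, 'cy': 189.10395985663783, 'pose': array([[ 0.23445697, -0.80213305,  0.54919259,  1.15802622],
       [ 0.97211303,  0.19048115, -0.13679618, -0.18334724],
       [ 0.0051179 ,  0.56595009,  0.82442362,  1.02542318],
       [ 0.        ,  0.        ,  0.        ,  1.        ]])}
scene tall_roll_center 0.86 [299. 195.] 508 [0.573 0.106 0.067] [[0.511, 0.085, 0.003], [0.588, 0.137, 0.075]]
scene short_roll_center 0.67 [346. 192.] 259 [0.573 0.233 0.044] [[0.541, 0.217, 0.026], [0.587, 0.263, 0.05]]
scene tray 0.94 [164. 240.] 5351 [ 0.582 -0.233  0.006] [[0.484, -0.316, 0.001], [0.679, -0.147, 0.03]]
```

View pics/top1.png

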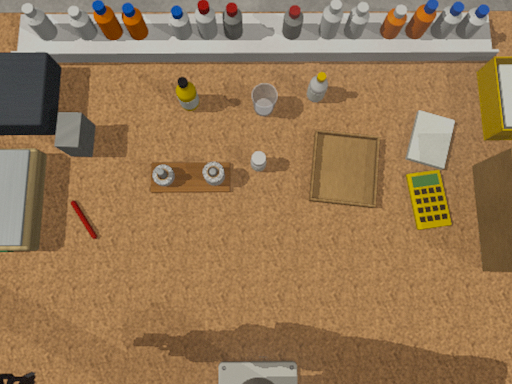

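View pics/scene1.png

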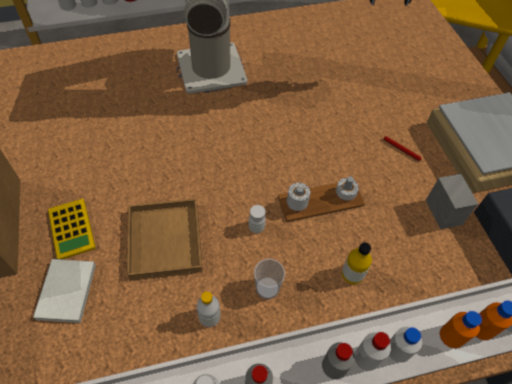

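The top view shows the tall roll at (213,173), the short roll at (163,175) and the tray at (345,170). A small bottle stands near (258,160). Next I refine the centres.

```bash
python3 - <<'E'
from h import *
for c in ['top','scene']:
    z=np.load(c+'.npz');P=z['P'].reshape(-1,3);P=P[(z['d']>0).ravel()]
    def rect(n,x0,x1,y0,y1,z0,z1):
        q=P[(P[:,0]>x0)&(P[:,0]<x1)&(P[:,1]>y0)&(P[:,1]<y1)&(P[:,2]>z0)&(P[:,2]<z1)]
        if len(q)<5: print(c,n,len(q));return
        a=q[:,:2].astype(np.float32)*1000
        print(c,n,len(q),'med z',np.median(q[:,2]).round(3),'circ',np.round(cv2.minEnclosingCircle(a),1) if 0 else cv2.minEnclosingCircle(a),'rect',cv2.minAreaRect(a))
    rect('tall top',.50,.62,.06,.16,.064,.0745)
    rect('tall post',.50,.62,.06,.16,.0775,.085)
    rect('short top',.50,.62,.18,.29,.041,.051)
    rect('short post',.50,.62,.18,.29,.0765,.085)
    rect('stand',.48,.64,.05,.30,.009,.016)
    rect('rim',.45,.72,-.35,-.12,.025,.033)
    rect('bottle',.54,.66,-.06,.06,.02,.15)
E
python3 - <<'E'
from h import *
from scipy.spatial.transform import Rotation as R
print(R.from_quat(bot.get_obs()['tool_rot']).as_matrix().round(3))
E
```

```text
top tall top 277 med z 0.071 circ ((563.451171875, 107.45292663574219), 26.88107681274414) rect ((562.997314453125, 107.54014587402344), (51.1112060546875, 52.798133850097656), 63.484840393066406)
top tall post 36 med z 0.081 circ ((564.7902221679688, 114.45064544677734), 15.031350135803223) rect ((566.6178588867188, 112.28072357177734), (29.112611770629883, 14.320269584655762), 43.3719367980957)
top short top 249 med z 0.047 circ ((563.0368041992188, 238.48043823242188), 27.41581916809082) rect ((561.896484375, 238.86224365234375), (52.77309799194336, 51.15110778808594), 76.66658020019531)
top short post 38 med z 0.081 circ ((562.15966796875, 237.75283813476562), 9.15622329711914) rect ((562.2297973632812, 237.8022918701172), (16.478717803955078, 15.699792861938477), 45.11934280395508)
top stand 1416 med z 0.013 circ ((561.1793823242188, 171.99551391601562), 110.03959655761719) rect ((562.5486450195312, 173.11526489257812), (210.17059326171875, 79.73190307617188), 89.6532974243164)
top rim 541 med z 0.029 circ ((582.8395385742188, -234.65750122070312), 125.57719421386719) rect ((582
[... 1076 characters left out ...]
8), 87.2842788696289)
scene stand 1301 med z 0.012 circ ((560.6749267578125, 176.50082397460938), 110.46038818359375) rect ((561.8936157226562, 176.40298461914062), (210.27220153808594, 82.98092651367188), 89.94691467285156)
scene rim 607 med z 0.028 circ ((579.8445434570312, -230.27427673339844), 125.72712707519531) rect ((579.7015991210938, -230.57513427734375), (170.15286254882812, 193.25758361816406), 83.30684661865234)
scene bottle 359 med z 0.068 circ ((597.9391479492188, -3.029045820236206), 20.309249877929688) rect ((598.2610473632812, -3.593799591064453), (38.871009826660156, 38.456520080566406), 13.5341796875)
[[-0.965  0.264 -0.   ]
 [ 0.264  0.965 -0.   ]
 [ 0.    -0.    -1.   ]]
```

>>> step_arm(rows=[[[-15, -7, 2], 0], [[-51, -25, 5], 0], [[-103, -49, 10], 0], [[-154, -74, 15], 0], [[-206, -98, 20], 0], [[-257, -123, 25], 0], [[-309, -147, 30], 0], [[-360, -172, 35], 0], [[-411, -196, 40], 0], [[-463, -221, 45], 0], [[-499, -238, 48], 0], [[-514, -245, 50], 0]], claw=-1)

```text
clock: 2.0
eef_pos: [0.5641, 0.1077, 0.2533]
tool_rot: [0.135, 0.991, -0.0, -0.0]
ft_force: [-0.2, -0.1, -0.1]
grip_width: 0.0855
grasp_force: 0.0
```

```bash
cat > w.py <<'E'
from h import *
import sys
from scipy.spatial.transform import Rotation as R
o=bot.get_obs();p=bot.camera_params('wrist');im,d=bot.camera('wrist')
print(o['clock'],o['eef_pos'].round(4),R.from_quat(o['tool_rot']).as_euler('ZYX',degrees=True).round(1),o['grip_width'],o['grasp_force'])
v,u=np.mgrid[0:384,0:512].astype(float)
a=(u-p['cx'])/p['fx'];b=(v-p['cy'])/p['fy'];r=np.hypot(a,b)+1e-9;t=np.tan(r)
P=np.stack([a/r*t*d,-b/r*t*d,-d],-1)@np.array(p['pose'])[:3,:3].T+np.array(p['pose'])[:3,3]
np.savez('w.npz',P=P,d=d,im=im);cv2.imwrite(f'pics/{sys.argv[1]}.png',im[...,::-1])
P=P[d>0]
for n,(x0,x1,y0,y1,z0,z1) in dict(tall=(.50,.62,.06,.16,.066,.074),tpost=(.54,.58,.09,.13,.0775,.085),short=(.50,.62,.18,.29,.042,.050)).items():
    q=P[(P[:,0]>x0)&(P[:,0]<x1)&(P[:,1]>y0)&(P[:,1]<y1)&(P[:,2]>z0)&(P[:,2]<z1)]
    if len(q)>5:
        A=(q[:,:2]*1000).astype(np.float32);print(n,len(q),cv2.minEnclosingCircle(A),cv2.minAreaRect(A)[:2])
E
python3 w.py w1
```

```text
2.0 [0.5641 0.1077 0.2533] [ 164.5   -0.  -180. ] 0.08554203718115079 0.0
tall 2121 ((562.3711547851562, 109.16819763183594), 27.064193725585938) ((562.2595825195312, 109.11170196533203), (52.80682373046875, 53.25590133666992))
tpost 261 ((561.0153198242188, 110.08670806884766), 8.403671264648438) ((561.3480834960938, 109.91907501220703), (15.651619911193848, 15.786691665649414))
short 1351 ((561.1279296875, 240.29454040527344), 27.118427276611328) ((560.951904296875, 240.03785705566406), (52.252262115478516, 53.01987838745117))
```

View pics/w1.png

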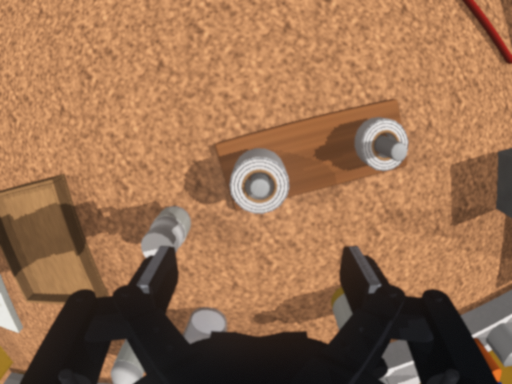

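The roll shows at (260,182) between the fingers and measures (562.4, 109.1) mm. That matches the stand's geometry, so I correct the offset and descend.

>>> step_arm(rows=[[[2, 1, 15], 0], [[2, 1, 45], 0], [[2, 1, 80], 0], [[2, 1, 110], 0], [[2, 1, 133], 0], [[2, 1, 147], 0], [[2, 1, 153], 0], [[2, 1, 153], 0], [[2, 1, 153], 0]])

```text
clock: 3.18
eef_pos: [0.562, 0.1122, 0.1019]
tool_rot: [0.133, 0.991, 0.0, 0.001]
ft_force: [0.2, 0.2, 0.5]
grip_width: 0.0857
grasp_force: 0.0
```

```bash
python3 w.py w2
```

```text
3.175 [0.562  0.1122 0.1019] [1.647e+02 1.000e-01 1.799e+02] 0.0856883168437054 0.0
tall 8390 ((554.9840087890625, 109.55392456054688), 51.250205993652344) ((561.3941040039062, 110.64373016357422), (52.93759536743164, 98.06998443603516))
tpost 945 ((560.7659912109375, 110.49828338623047), 8.982928276062012) ((560.4781494140625, 110.10816955566406), (15.860828399658203, 17.42751693725586))
short 3524 ((560.5241088867188, 240.09014892578125), 27.455913543701172) ((560.0284423828125, 238.80838012695312), (50.609989166259766, 53.53876876831055))
```

View pics/w2.png

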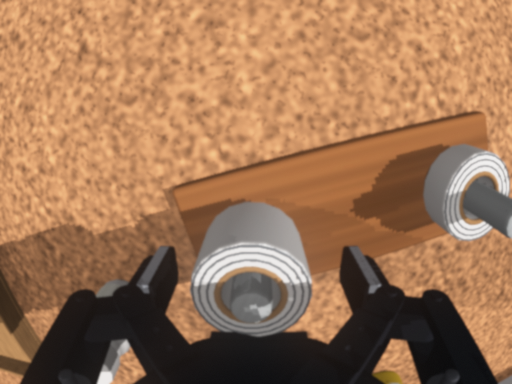

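The roll sits between the fingers, about 2 mm toward the left one. I shift by that amount and close.

>>> step_arm(rows=[[[0, -2, 0], 0], [[0, -2, 0], 0]])

```text
clock: 3.48
eef_pos: [0.561, 0.1098, 0.1012]
tool_rot: [0.133, 0.991, 0.0, 0.0]
ft_force: [0.4, 0.0, 0.1]
grip_width: 0.0855
grasp_force: 0.0
```

>>> step_arm(rows=[[[0, 0, 0], 0], [[0, 0, 0], 0], [[0, 0, 0], 0], [[0, 0, 0], 0], [[0, 0, 0], 0], [[0, 0, 0], 0], [[0, 0, 0], 0], [[0, 0, 0], 0]], claw=1)

```text
clock: 4.47
eef_pos: [0.5611, 0.1101, 0.1012]
tool_rot: [0.133, 0.991, 0.0, 0.0]
ft_force: [0.8, 0.8, 3.8]
grip_width: 0.0519
grasp_force: 62.8
```

>>> step_arm(rows=[[[0, 0, -4], 0], [[0, 0, -12], 0], [[0, 0, -25], 0], [[0, 0, -40], 0], [[0, 0, -55], 0], [[0, 0, -72], 0], [[0, 0, -90], 0], [[0, 0, -105], 0], [[0, 0, -115], 0], [[0, 0, -120], 0], [[0, 0, -120], 0]])

```text
clock: 5.85
eef_pos: [0.5609, 0.11, 0.2209]
tool_rot: [0.133, 0.991, -0.0, 0.0]
ft_force: [-0.4, 0.1, -1.2]
grip_width: 0.0522
grasp_force: 62.7
```

```bash
python3 w.py w3
python3 - <<'E'
from h import *
z=np.load('w.npz');P=z['P'];P=P[z['d']>0]
q=P[(np.hypot(P[:,0]-.561,P[:,1]-.11)<.04)&(P[:,2]>.12)&(P[:,2]<.21)]
print(np.percentile(q,[1,10,50,90,99],axis=0).round(3))
E
```

```text
5.85 [0.5609 0.11   0.2209] [ 164.7    0.  -180. ] 0.052174840629994015 62.66676043829648
tall 62 ((558.3409423828125, 110.52729797363281), 8.25777816772461) ((555.591796875, 111.25843048095703), (16.515356063842773, 5.689438819885254))
tpost 137 ((560.32666015625, 109.96192169189453), 7.994877338409424) ((556.8641967773438, 110.74103546142578), (15.976297378540039, 7.781369686126709))
short 1583 ((561.1865234375, 240.40919494628906), 27.126218795776367) ((560.0985717773438, 239.36880493164062), (51.05849075317383, 52.67584228515625))
[[0.536 0.074 0.146]
 [0.538 0.086 0.161]
 [0.552 0.112 0.188]
 [0.575 0.138 0.195]
 [0.583 0.149 0.207]]
```

View pics/w3.png

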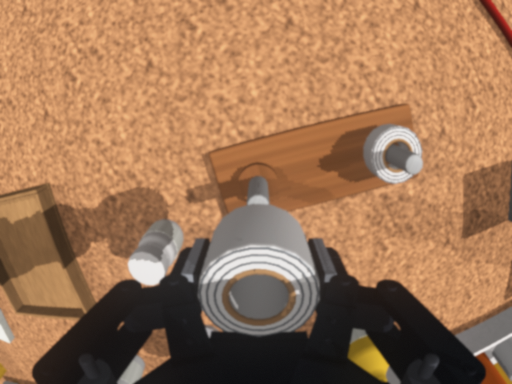

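The roll is held upright, clear of the post, with its top at about z 0.190. The short roll is undisturbed at (395,153). I carry it over the tray.

>>> step_arm(rows=[[[-4, -11, 0], 0], [[-13, -39, 0], 0], [[-26, -78, 0], 0], [[-40, -120, 0], 0], [[-55, -163, 0], 0], [[-70, -206, 0], 0], [[-84, -248, 0], 0], [[-97, -287, 0], 0], [[-106, -315, 0], 0], [[-110, -326, 0], 0], [[-110, -326, 0], 0]])

```text
clock: 7.28
eef_pos: [0.5806, -0.234, 0.2203]
tool_rot: [0.134, 0.991, 0.0, -0.0]
ft_force: [-0.6, 0.2, -0.0]
grip_width: 0.0519
grasp_force: 62.8
```

```bash
python3 w.py w4
python3 - <<'E'
from h import *
z=np.load('w.npz');P=z['P'];P=P[z['d']>0]
q=P[(abs(P[:,0]-.58)<.13)&(abs(P[:,1]+.233)<.12)&(P[:,2]>.025)&(P[:,2]<.033)]
print('rim',len(q),cv2.minAreaRect((q[:,:2]*1000).astype(np.float32)))
E
```

```text
7.275 [ 0.5806 -0.234   0.2203] [ 1.646e+02 -1.000e-01  1.800e+02] 0.05193817278093322 62.774984176503494
rim 2842 ((579.6548461914062, -233.09619140625), (170.51251220703125, 189.05609130859375), 83.0431900024414)
```

View pics/w4.png

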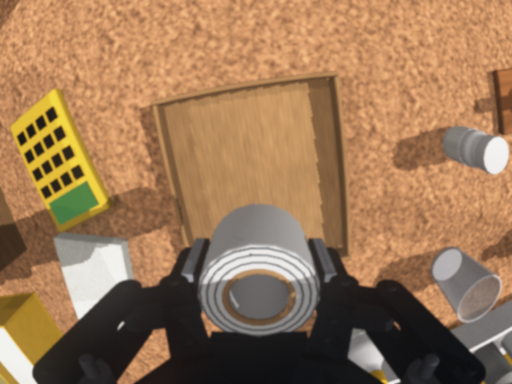

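The roll is centred over the tray, whose rim fit puts the centre at (579.7, -233.1). I lower it.

>>> step_arm(rows=[[[0, 0, 10], 0], [[0, 0, 30], 0], [[0, 0, 55], 0], [[0, 0, 80], 0], [[0, 0, 100], 0], [[0, 0, 115], 0], [[0, 0, 125], 0], [[0, 0, 130], 0], [[0, 0, 132], 0], [[0, 0, 133], 0], [[0, 0, 133], 0]])

```text
clock: 8.7
eef_pos: [0.5813, -0.2336, 0.0884]
tool_rot: [0.133, 0.991, -0.0, 0.0]
ft_force: [0.4, 0.2, -1.7]
grip_width: 0.052
grasp_force: 62.8
```

>>> step_arm(rows=[[[0, 0, 1], 0], [[0, 0, 2], 0], [[0, 0, 2], 0]])

```text
clock: 9.07
eef_pos: [0.5809, -0.2334, 0.0858]
tool_rot: [0.133, 0.991, 0.0, -0.0]
ft_force: [0.3, -1.0, -1.0]
grip_width: 0.0521
grasp_force: 62.8
```

>>> step_arm(rows=[[[0, 0, 1], 0], [[0, 0, 1], 0]])

```text
clock: 9.32
eef_pos: [0.581, -0.2334, 0.0848]
tool_rot: [0.133, 0.991, 0.0, -0.0]
ft_force: [-0.2, 0.5, -1.0]
grip_width: 0.0517
grasp_force: 62.8
```

>>> step_arm(rows=[[[0, 0, 0.5], 0], [[0, 0, 0.5], 0]])

```text
clock: 9.57
eef_pos: [0.581, -0.2334, 0.0844]
tool_rot: [0.133, 0.991, 0.0, -0.0]
ft_force: [-0.2, 0.5, -1.4]
grip_width: 0.0521
grasp_force: 62.8
```

>>> step_arm(rows=[[[0, 0, 0.5], 0], [[0, 0, 0.5], 0]])

```text
clock: 9.82
eef_pos: [0.581, -0.2335, 0.0842]
tool_rot: [0.133, 0.991, -0.0, 0.0]
ft_force: [-0.3, -0.2, 1.4]
grip_width: 0.0518
grasp_force: 63.0
```

>>> step_arm(rows=[[[0, 0, 0.5], 0], [[0, 0, 0.5], 0]])

```text
clock: 10.07
eef_pos: [0.5811, -0.2335, 0.0842]
tool_rot: [0.133, 0.991, -0.0, 0.0]
ft_force: [-2.3, 1.0, 4.6]
grip_width: 0.0524
grasp_force: 63.1
```

Contact shows as a rising upward force at the expected height, so I open slowly and then rise.

>>> step_arm(rows=[[[0, 0, 0], 0], [[0, 0, 0], 0], [[0, 0, 0], 0], [[0, 0, 0], 0]], claw=-0.5)

```text
clock: 10.58
eef_pos: [0.581, -0.2334, 0.0832]
tool_rot: [0.133, 0.991, 0.0, -0.0]
ft_force: [-0.5, -0.2, -0.4]
grip_width: 0.0641
grasp_force: 0.0
```

>>> step_arm(rows=[[[0, 0, 0], 0], [[0, 0, 0], 0], [[0, 0, 0], 0], [[0, 0, 0], 0], [[0, 0, 0], 0]], claw=-1)

```text
clock: 11.2
eef_pos: [0.581, -0.2334, 0.0834]
tool_rot: [0.133, 0.991, -0.0, 0.0]
ft_force: [0.1, 0.1, -0.6]
grip_width: 0.0851
grasp_force: 0.0
```

>>> step_arm(rows=[[[0, 0, -5], 0], [[0, 0, -18], 0], [[0, 0, -40], 0], [[0, 0, -70], 0], [[0, 0, -100], 0], [[0, 0, -130], 0], [[0, 0, -150], 0], [[0, 0, -160], 0], [[0, 0, -160], 0]])

```text
clock: 12.32
eef_pos: [0.5813, -0.2336, 0.2445]
tool_rot: [0.133, 0.991, -0.0, 0.001]
ft_force: [0.0, 0.8, 0.3]
grip_width: 0.0848
grasp_force: 0.0
```

```bash
python3 w.py w5
python3 - <<'E'
from h import *
z=np.load('w.npz');P=z['P'];P=P[z['d']>0]
q=P[(abs(P[:,0]-.58)<.05)&(abs(P[:,1]+.233)<.05)&(P[:,2]>.047)&(P[:,2]<.06)]
print('top',len(q),np.percentile(q[:,2],[5,50,95]),cv2.minEnclosingCircle((q[:,:2]*1000).astype(np.float32)))
E
```

```text
12.325 [ 0.5813 -0.2336  0.2445] [ 1.647e+02  1.000e-01 -1.800e+02] 0.08482873996154672 0.0
top 1989 [0.05025096 0.0519656  0.05310503] ((582.9441528320312, -233.31556701660156), 27.06626319885254)
```

View pics/w5.png

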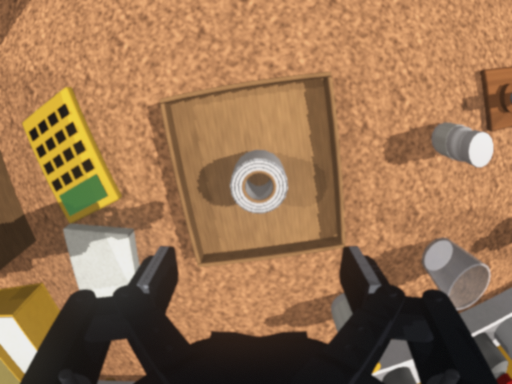

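The roll stands flat in the tray at (259,182). Its top is level at about 52–53 mm, as expected, and the gripper is clear.

```bash
python3 -c "
from workcell import bot
print(bot.job_done())"
```

```text
the job is handed in; nothing more can be done
None
```

The tall roll was lifted off its post and lowered into the tray, where it stands flat near the middle; the short roll is still on its post, and I handed the job in after about 12 s of robot time.

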